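# Carry the hanging jar tray to the drying bay and settle its swing

## Robot

A 6-joint arm with a two-finger parallel gripper is mounted at the origin on the work surface. World frame = base frame: x ahead of the robot, y to its left, z up, the work surface at z = 0. Lengths are in mm, angles in degrees, forces in N, time in s.
With the tool pointing down it reaches from about 325 to 925 mm from the base axis. Payload 3.1 kg.
Tool frame: the origin (TCP) lies at the very end of the fingers, on their centre line; the grasp point (between the pads) lies grasp_offset behind it (grasp_offset is the distance from the TCP to the grasp point, in mm); z points along the fingers, y is the line along which they close (so a half turn about z gives the same grasp; the last joint's range is limited). The gripper opens to 85 mm and grips with 20 to 120 N. Pads are 22 mm wide; open, the fingers measure 114 mm over their backs; the gripper's body (76 mm by 85 mm) begins 54 mm behind the grasp point. The pads swing forward as they close: fully open they stand 13 mm farther back than shut.
Start: joints at [66.624, 12.427, 92.441, -0, 75.132, -6.429], TCP at [182.172, 597.873, 194.4] pointing down, gripper open.
Joint ranges: [-157.48, 157.48], [-44.54, 120.13], [17.64, 146.25], [-64.5, 244.5], [7.68, 150.69], [-147.95, 147.95]. Speed limits (degrees/s): [159.86, 159.86, 180, 180, 180, 180].

## Interface

Orientations are given as [roll, pitch, yaw] about the fixed x, y, z axes, in that order (R = Rz(yaw) Ry(pitch) Rx(roll)).
In Python, from station import * gives the robot as it stands. Calls block until the motion is done:
- goto(position, orientation): joint-space move of the TCP to a pose.
- move_l(position, attitude=None, speed=150): straight line of the TCP; attitude=None keeps the orientation; speed is the mean speed in mm/s.
- move_j(angles): joint-space move.
- grip(opening, squeeze=None): finger opening in mm; squeeze is the grip in N (None keeps the last); returns when the fingers have stopped.
- wait(seconds).
- solve_ik(position, orientation): joint angles nearest the present ones, or None.
- get_obs(): the state.
- get_image(name): name is "side" or "top" or "wrist"; returns the picture (384x512x3 uint8, red, green, blue); there is no depth.
- get_calibration(name): a dict with "fx", "fy", "cx", "cy" (pixels), "R" (3x3) and "t" (3): a world point X has camera coordinates R X + t; the wrist camera has in their place "mount" (4x4, takes a point from camera to tool coordinates, whose origin is the TCP and whose axes are the flange's). Camera axes: x right, y down, z forward; pixel columns grow to the right and rows downward; lengths in mm; the calibration is good to about 2 mm. A picture is of the moment at which its call begins: read the wrist's pose just before it. get_calibration takes no time and is no camera call.
A pose or a line that the arm cannot do raises Unreachable and nothing moves.
- sign_off(): hands the job in; it is judged then, once.
Trained networks look in the newest picture that a camera, given by its name, has taken for a name from the list of things; names that differ only in an ending like _2 or _b are one class to them, and where a whole thing is asked for, a point or a joint stands for the part that bears it (a point fixed in the world has none). Each returns a list of dicts, best first, with "score" (0 to 1); they miss things now and then, are a little off and sometimes report something else, mostly with a low value. They report only what shows in the picture. A call takes as long as a camera call.
- spot_in(name, camera): "extent" ([centre column, centre row, width, height] in pixels, round what is visible of it).
- regions_of(name, camera): "region" (384x512 bool, what is visible of it) and "extent" ([centre column, centre row, width, height] in pixels, round what is visible of it).
The state is a dict: "t": time; "joint_pos": joint angles; "qvel": joint speeds; "effort": joint torques, N m; "tcp_pos": TCP position; "ee_rot": TCP orientation; "wrist_force": force on the tool from outside, world axes, zero at the start; "moment": the same for the moment, N m; "grip_width": finger opening in mm; "grip_force": force on a finger pad.
Only numpy, scipy, OpenCV 4.12 (cv2) and the standard library are available. Lean on these libraries where they do the work, as an engineer would, in place of code of your own. Each camera call takes 0.05 s, during which the arm holds its last target. There are 200 camera calls.

## Task

Pick the two-jar carrying tray up by the orange grip of its swinging bail, carry it off the sloping post and over the green drying bay without letting it come down on the bare bench or tip wildly. Let it hang there quite still and level for a good three seconds, a few centimetres clear above the middle of the bay, and only then, still not swinging, lower it gently flat into the bay, lined up with it inside its rims, and let go. Leave the jar, tiles and squeegee beside it alone.

Things in the scene. Friction and masses are not known exactly. Their poses are not given: they have to be found in the camera images.
- tray: Aluminium tray, 400 x 100 mm, rim 20 mm high, red jar clipped in at its +x end, blue at -x. Origin: centre of its underside; x along its length, y across, z up out of it. At the start it lies still on the post's narrow saddle, +x end 0.30 rad low (positive turn about its y), so it swings as soon as it is lifted. Left alone it goes on swinging for most of a minute.
- pivot (a point): Middle of the bail's pivot line, 58 mm above the tray's origin, along the tray's y; the tray hangs and swings about it as a slow pendulum, period about 1.75 s (1.65 to 1.85). When the pivot is accelerated along the tray's x, the tray's turn about its y gains about 1.35 rad/s2 per m/s2, and towards +x the sign is plus (+x end sinks).
- jars: The two jars, fixed to the tray: 68 mm across, tops 76 mm above the tray's underside, centres 155 mm either side of the middle. Origin: that of the tray. Tray and jars together weigh about 0.70 kg (0.60 to 0.82), centre of mass about 29 mm above the tray's underside.
- bail (a joint): Angle of the bail to the tray about the tray's y, rad; 0 when square to the tray, range -0.75 to 0.75. With the bail held upright the tray's turn about its y is minus this value (so -0.30 at the start). Bail 0.15 kg, weighted below the pivot so that it stands upright by itself; very little friction.
- grip (a point): Centre of the orange grip block on top of the bail, 63 mm above the pivot, 121 mm above the tray's underside when the tray hangs level. Block 44 mm along the tray's x, 30 mm along the tray's y (close the fingers along the tray's y), 48 mm high, free all round from above; below it is the bail's crossbar, 16 mm wide and 125 mm long across the tray, its top 26 mm below this point.
- post: Draining post fixed on the bench: square foot, white column and a black sloping rubber saddle 30 mm long and 94 mm wide on top, saddle middle 100 mm above the bench. Origin: centre of the foot's underside; the tray's length lies along its x axis.
- bay: Drying bay fixed on the bench: green board 450 x 170 mm with a pale wooden rim 8 mm thick and 18 mm high all round (inside 434 x 154 mm). Origin: centre of its underside; x along its length. Either end of the tray may lie at either end.
- bay_floor (a point): Middle of the bay's floor, 8 mm above the bench.
- pigment_jar: Bystander: loose jar, 72 mm across, 90 mm high; origin at the centre of its underside.
- tiles: Bystander: loose stack of three 100 mm tiles, 24 mm high; origin at the centre of its underside.
- squeegee: Bystander: loose screen-printing squeegee, 160 mm long along its y, 26 mm high; origin at the centre of the underside of its handle.

How it is judged (in metres and radians):
On the way:
1. the tray hangs still and level, clear above the middle of the bay, for two and a half seconds (horizontal distance between tray and bay_floor below 0.035 m and height (world z) of tray between 0.022 and 0.16 m and angle between tray's own z axis and vertical below 0.075 rad and angular speed of tray below 0.27 rad/s and linear speed of tray below 0.06 m/s and contact force between tray and bay below 0.1 N), for 2.5 s.
At the end, for the whole second after the job is handed in: The tray lies flat (within 0.04 rad) and still on the floor of the bay inside its rims, its middle within 30 mm of the bay's middle and its length within 0.15 rad of the bay's, released (horizontal distance between tray and bay_floor below 0.03 m and height (world z) of tray below 0.013 m and angle between tray's own z axis and vertical below 0.04 rad and angle between the x axis of tray and the x axis of bay, either way round below 0.15 rad and linear speed of tray below 0.03 m/s and angular speed of tray below 0.15 rad/s); the robot touches nothing.
It fails at once if the tray tips more than 0.55 rad (angle between tray's own z axis and vertical above 0.55 rad).
It fails at once if the tray is put down on the bench beside the bay (horizontal distance between tray and bay_floor above 0.08 m and height (world z) of tray below 0.04 m).
It fails at once if the tray is slammed into the bay (contact force between tray and bay above 60 N).
It fails at once if the tray is brought right down into the bay while it still swings (tilted) (height (world z) of tray below 0.035 m and angle between tray's own z axis and vertical above 0.085 rad).
It fails at once if the pigment jar, tiles or squeegee is pushed out of place (distance of any of pigment_jar, tiles, squeegee from where it was at the start of the episode above 0.03 m).
It also fails if it takes over 58 s, if anything falls off the work surface, if the arm or the gripper's body presses on something with over 40 N, if the wrist force passes 120 N, or if a joint passes its speed limit or range.

## Working session

There is one attempt and no reset: what is moved stays moved. The work goes in short steps, each a Python script; the robot and the scene stay as the last script left them, time stands still between calls to the robot, and variables do not carry over. Pictures are saved under pics/ and viewed, at most 10 in all, crops included, and the job is handed in when it is done.

```bash
mkdir -p pics; ls; python3 - <<'E'
from station import *
import cv2,numpy as np
o=get_obs();print({k:np.round(v,3).tolist() for k,v in o.items()})
for c in("top","side"):
    im=get_image(c);cv2.imwrite(f"pics/{c}0.png",im[:,:,::-1])
    k=get_calibration(c);print(c,{a:np.round(b,3).tolist() for a,b in k.items()})
    for n in("tray","jars","bail","grip","post","bay","pigment_jar","tiles","squeegee"):
        print(n,[(round(float(d["score"]),2),np.round(d["extent"]).tolist()) for d in spot_in(n,c)[:3]])
k=get_calibration("wrist");print({a:np.round(b,3).tolist() for a,b in k.items()})
try: print(grasp_offset)
except Exception as e: print(e)
E
```

```text
pics
{'t': 0.0, 'joint_pos': [66.623, 12.477, 92.528, 0.001, 75.131, -6.43], 'qvel': [-0.108, -0.027, 0.139, 0.017, 0.033, 0.01], 'effort': [-0.002, -39.683, -30.386, -0.0, 0.01, -0.0], 'tcp_pos': [181.81, 597.042, 193.072], 'ee_rot': [-179.865, -0.016, 163.053], 'wrist_force': [-0.776, 0.757, -0.333], 'moment': [-0.055, 0.028, 0.032], 'grip_force': 0.0, 'grip_width': 85.033}
top {'fx': 388.33, 'fy': 388.33, 'cx': 253.338, 'cy': 191.878, 'R': [[0.021, -1.0, 0.018], [-0.996, -0.022, -0.084], [0.084, -0.017, -0.996]], 't': [-34.513, 645.216, 1119.454]}
tray [(0.82, [345.0, 251.0, 157.0, 68.0])]
jars [(0.79, [341.0, 248.0, 143.0, 55.0]), (0.64, [228.0, 150.0, 19.0, 29.0])]
bail [(0.88, [340.0, 250.0, 36.0, 49.0])]
grip [(0.94, [342.0, 247.0, 30.0, 53.0])]
post [(0.75, [341.0, 246.0, 31.0, 51.0]), (0.49, [330.0, 247.0, 52.0, 53.0])]
bay [(0.82, [169.0, 247.0, 157.0, 59.0])]
pigment_jar [(0.69, [339.0, 250.0, 28.0, 55.0]), (0.64, [226.0, 149.0, 28.0, 26.0])]
tiles [(0.88, [316.0, 152.0, 42.0, 45.0])]
squeegee [(0.96, [171.0, 156.0, 58.0, 29.0]), (0.55, [340.0, 250.0, 32.0, 55.0])]
side {'fx': 412.929, 'fy': 412.929, 'cx': 251.084, 'cy': 186.979, 'R': [[0.981, -0.194, 0.027], [-0.073, -0.49, -0.868], [0.182, 0.85, -0.495]], 't': [-627.985, 182.116, 836.448]}
tray [(0.96, [178.0, 299.0, 117.0, 169.0])]
jars [(0.75, [184.0, 299.0, 75.0, 152.0])]
bail [(0.68, [182.0, 297.0, 76.0, 153.0]), (0.65, [191.0, 254.0, 84.0, 75.0])]
grip [(0.96, [190.0, 255.0, 87.0, 75.0])]
post [(0.88, [223.0, 343.0, 25.0, 68.0])]
bay [(0.98, [179.0, 206.0, 66.0, 103.0])]
pigment_jar [(0.89, [299.0, 209.0, 34.0, 47.0]), (0.35, [273.0, 190.0, 37.0, 37.0])]
tiles [(0.73, [339.0, 302.0, 75.0, 62.0])]
squeegee [(0.56, [273.0, 190.0, 33.0, 37.0])]
{'fx': 332.225, 'fy': 332.225, 'cx': 258.68, 'cy': 195.083, 'mount': [[0.0, -0.966, -0.26, 65.487], [1.0, 0.0, 0.0, -0.668], [-0.0, -0.26, 0.966, -179.891], [0.0, 0.0, 0.0, 1.0]]}
18.700000000000003
```

View pics/top0.png

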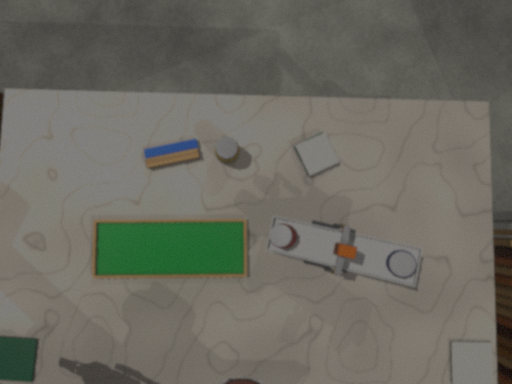

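View pics/side0.png

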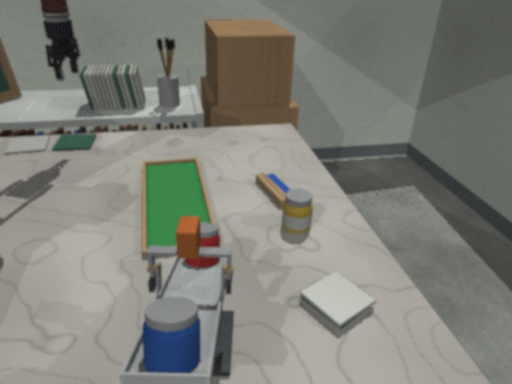

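The top view shows the orange grip at about (347,251), the red jar at (284,236), the blue jar at (403,263) and the bay centred at about (171,248). The side view shows the grip at (189,237). Next I'll localise these and take a close-up with the wrist camera.

```bash
cat > h.py <<'E'
from station import *
import cv2,numpy as np
from scipy.optimize import least_squares
def mask(im,h0,h1,s=110,v=40):
    q=cv2.cvtColor(im,cv2.COLOR_RGB2HSV); m=((q[...,0]>=h0)&(q[...,0]<=h1)&(q[...,1]>s)&(q[...,2]>v)).astype(np.uint8)
    n,l,st,_=cv2.connectedComponentsWithStats(m)
    return (l==1+np.argmax(st[1:,4])) if n>1 else m>0
def cam(name,T=None):
    k=get_calibration(name); K=np.array([[k["fx"],0,k["cx"]],[0,k["fy"],k["cy"]],[0,0,1.]])
    if name=="wrist":
        M=np.linalg.inv(T@np.array(k["mount"])); return K,M[:3,:3],M[:3,3]
    return K,np.array(k["R"]),np.array(k["t"])
def tcpT(o):
    from scipy.spatial.transform import Rotation as R
    T=np.eye(4);T[:3,:3]=R.from_euler("xyz",o["ee_rot"],degrees=True).as_matrix();T[:3,3]=o["tcp_pos"];return T
def onz(C,uv,z):
    K,R,t=C; c=-R.T@t; d=R.T@np.linalg.solve(K,[uv[0],uv[1],1.]); return c+d*(z-c[2])/d[2]
def proj(C,X):
    K,R,t=C; p=K@(R@np.asarray(X)+t); return p[:2]/p[2]
def cen(m):
    y,x=np.nonzero(m); return np.array([x.mean(),y.mean()])
E
python3 - <<'E'
from h import *
t=cv2.imread("pics/top0.png")[:,:,::-1].copy();s=cv2.imread("pics/side0.png")[:,:,::-1].copy()
Ct,Cs=cam("top"),cam("side")
g=mask(t,45,75); r=cv2.minAreaRect(np.argwhere(g)[:,::-1].astype(np.float32)); b=cv2.boxPoints(r)
P=np.array([onz(Ct,p,8) for p in b]); print("bay",P.round(1).tolist(),P.mean(0))
e=P[1]-P[0]; f=P[2]-P[1]; print([ (np.linalg.norm(q),np.degrees(np.arctan2(q[1],q[0]))) for q in (e,f)])
gs=mask(s,45,75);print("side bay check", proj(Cs,P.mean(0)))
ot,os_=mask(t,5,18,170),mask(s,5,18,170); print(ot.sum(),os_.sum(),cen(ot),cen(os_))
G=least_squares(lambda X:np.r_[proj(Ct,X)-cen(ot),proj(Cs,X)-cen(os_)],[500,-200,215]); print("grip",G.x,G.fun)
for uv,z in(((284,234),127),((403,262),218)): print(onz(Ct,uv,z))
E
```

```text
bay [[544.5, 444.5, 8.0], [558.6, 8.7, 8.0], [407.1, 3.5, 8.0], [394.2, 434.6, 8.0]] [476.10398654 222.82417355   8.        ]
[(np.float64(435.94047487101903), np.float64(-88.15128222945872)), (np.float64(151.60839572365188), np.float64(-178.02592023668694))]
side bay check [175.02636752 198.50339609]
161 681 [346.16149068 250.86335404] [187.97503671 236.50220264]
grip [ 491.06994295 -245.65568911  223.12687528] [ 0.01266918 -0.15463985 -0.09360078  0.00032458]
[ 526.18390733 -103.36581635  127.        ]
[ 466.14543403 -386.29659061  218.        ]
```

```bash
python3 - <<'E'
from h import *
move_l([182,598,345],speed=300)
goto([491,-245,345],[180,0,78])
wait(0.3)
o=get_obs();T=tcpT(o);im=get_image("wrist");cv2.imwrite("pics/w1.png",im[:,:,::-1]);np.save("w1T.npy",T)
print(o["t"],o["tcp_pos"],o["ee_rot"])
C=cam("wrist",T); m=mask(im,5,18,170); print(m.sum(),cen(m),proj(C,[491,-245,242]))
print(cv2.minAreaRect(np.argwhere(m)[:,::-1].astype(np.float32)))
E
```

```text
5.0917 [ 491.12403282 -244.76594337  344.99316824] [-1.79999876e+02  7.55679873e-04  7.80269501e+01]
1570 [258.05732484 179.53184713] [258.35214709 183.05370137]
((258.0, 179.5), (47.0, 32.0), 90.0)
```

View pics/w1.png

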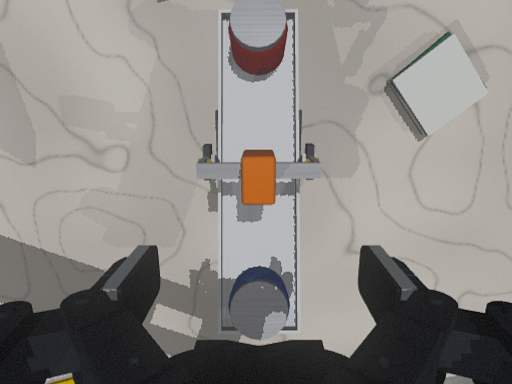

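The wrist view shows the tray exactly upright in the picture, so its yaw is 78°. The grip's top face is centred at about (258,181), within 2 mm of the estimate. Now I'll grasp it, lift it and measure the swing.

```bash
cat >> h.py <<'E'
def watch(n=22,gap=0.05):
    out=[]
    for _ in range(n):
        t=get_obs()["t"]; im=get_image("side"); b=mask(im,100,130,120,30); r=mask(im,172,179,120,30)|mask(im,0,3,120,30)
        out.append([t,*(cen(b) if b.any() else (0,0)),b.sum(),*(cen(r) if r.any() else (0,0)),r.sum()]); wait(gap)
    return np.array(out),im
def fit(t,y,w=None):
    t0=t[0]
    def lin(w):
        A=np.c_[np.cos(w*(t-t0)),np.sin(w*(t-t0)),np.ones_like(t)]; c=np.linalg.lstsq(A,y,rcond=None)[0]; return c,A@c-y
    if w is None: w=least_squares(lambda p:lin(p[0])[1],[3.59],bounds=([3.35],[3.85])).x[0]
    c,r=lin(w); return w,c,r.std()
E
python3 - <<'E'
from h import *
u=np.array([np.cos(np.radians(78)),np.sin(np.radians(78))])
x,y=np.array([491.,-245.])+1.5*u
move_l([x,y,201],speed=150); o=get_obs(); print(o["t"],o["wrist_force"])
grip(20,60); o=get_obs(); print(o["t"],o["grip_width"],o["grip_force"],o["wrist_force"],o["tcp_pos"])
if o["grip_width"]>24:
    move_l([x,y,310],speed=200); o=get_obs(); print(o["t"],o["grip_width"],o["wrist_force"])
    d,im=watch(); np.save("d1.npy",d); cv2.imwrite("pics/s1.png",im[:,:,::-1]); print(d.round(1).tolist())
    for c in(2,5): print(fit(d[:,0],d[:,c]))
E
```

```text
6.25 [-0.16332941 -0.53979774 -0.09764893]
6.825 27.390576107040342 59.028085470199585 [-2.32405902  0.90921774  4.34083   ] [ 491.01679725 -243.64954765  201.68943649]
7.5167 27.665371479108114 [-0.30069765  0.77971178 -8.98183171]
[[7.5, 172.9, 337.2, 1369.0, 207.6, 164.7, 433.0], [7.6, 174.2, 340.5, 1161.0, 207.5, 161.3, 394.0], [7.7, 175.4, 341.0, 1096.0, 208.4, 159.2, 390.0], [7.8, 175.4, 339.7, 1171.0, 208.5, 160.1, 404.0], [7.9, 174.1, 336.3, 1380.0, 208.3, 163.2, 436.0], [8.0, 171.7, 330.5, 1708.0, 208.2, 168.4, 479.0], [8.1, 169.2, 321.5, 2087.0, 208.6, 172.8, 406.0], [8.2, 167.1, 309.5, 2460.0, 207.2, 176.4, 269.0], [8.3, 165.4, 296.3, 2727.0, 198.9, 200.9, 391.0], [8.4, 164.5, 284.5, 2877.0, 199.2, 204.0, 618.0], [8.5, 164.0, 276.7, 2939.0, 199.9, 206.3, 746.0], [8.6, 164.0, 274.8, 2947.0, 199.9, 206.7, 770.0], [8.7, 164.3, 279.2, 2930.0, 199.8, 205.7, 704.0], [8.8, 164.8, 289.1, 2834.0, 199.0, 202.9, 537.0], [8.9, 165.8, 301.7, 2619.0, 199.9, 199.7, 276.0], [9.0, 167.8, 314.6, 2311.0, 207.4, 175.1, 328.0], [9.1, 170.1, 325.5, 1928.0, 208.4, 171.3, 448.0], [9.2, 172.9, 332.8, 1569.0, 208.2, 166.2, 470.0], [9.3, 175.2, 337.2, 1307.0, 208.5, 161.2, 432.0], [9.4, 176.4, 339.3, 1147.0, 208.8, 158.5, 386.0], [9.5, 176.5, 339.4, 1130.0, 209.1, 158.3, 397.0], [9.6, 175.4, 337.8, 1263.0, 208.8, 160.6, 429.0]]
(np.float64(3.732626324569883), array([ 20.80980999,  24.96243585, 310.99211804]), np.float64(2.782702251589089))
(np.float64(3.747964071263377), array([-15.06325012, -20.65997195, 182.56015452]), np.float64(3.688011141193251))
```

View pics/s1.png

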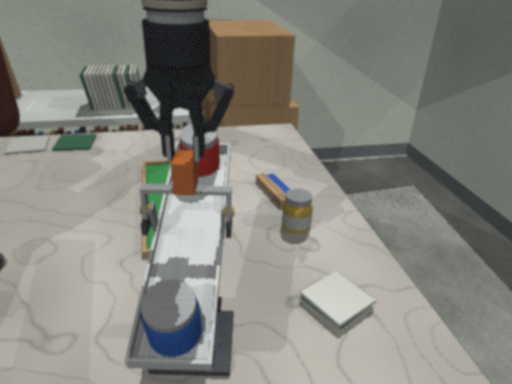

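```bash
cat >> h.py <<'E'
Cs=cam("side")
def rowmodel(tcp,yaw,th,p=(-189,0,-28)):
    u=np.array([np.cos(yaw),np.sin(yaw),0]); piv=np.array(tcp)+[0,0,18.7-63]
    return np.array([proj(Cs,piv+u*(p[0]*np.cos(a)+p[2]*np.sin(a))+np.array([0,0,-p[0]*np.sin(a)+p[2]*np.cos(a)]))[1] for a in th])
def swing(d,tcp,yawdeg,w=None):
    """theta=a cos w(t-t0)+b sin w(t-t0), t0=d[0,0]"""
    t=d[:,0]-d[0,0]; yaw=np.radians(yawdeg); lo,hi=(3.3,3.9) if w is None else (w-1e-6,w+1e-6)
    f=lambda q: rowmodel(tcp,yaw,q[0]*np.cos(q[3]*t)+q[1]*np.sin(q[3]*t))+q[2]-d[:,2]
    best=min((least_squares(f,[a,b,0,(lo+hi)/2],bounds=([-.6,-.6,-60,lo],[.6,.6,60,hi]),x_scale=[.1,.1,5,.1]) for a,b in((.1,.1),(-.1,.1))),key=lambda s:s.cost)
    a,b,off,w=best.x; return dict(a=a,b=b,off=off,w=w,A=np.hypot(a,b),rms=np.std(best.fun),t0=d[0,0])
E
python3 - <<'E'
from h import *
d=np.load("d1.npy"); print(swing(d,[491.3,-243.6,310],78))
yb=np.radians(91.8);u=np.array([np.cos(yb),np.sin(yb)]);B=np.array([476.1,222.8])
s=B-220*u; print(solve_ik([*s,290],[180,0,91.8]))
move_l([*s,290],[180,0,91.8],speed=90); o=get_obs();print(o["t"],o["tcp_pos"],o["ee_rot"])
d,im=watch(26); np.save("d2.npy",d); cv2.imwrite("pics/s2.png",im[:,:,::-1]); print(d[:,[0,2,3]].round(2).tolist()); print(swing(d,o["tcp_pos"],91.8), get_obs()["t"])
E
```

```text
{'a': np.float64(-0.2554926786806284), 'b': np.float64(-0.19114405865633205), 'off': np.float64(-13.197735002770106), 'w': np.float64(3.5038510348891068), 'A': np.float64(0.31908080484262624), 'rms': np.float64(0.445933468838181), 't0': np.float64(7.5167)}
[ -7.98773533  -9.10257689 104.31125202   0.          84.79132487
  -9.78773533]
12.6167 [483.0417604    2.66983479 290.0230245 ] [1.79997628e+02 7.13577156e-03 9.17768800e+01]
[[12.62, 213.06, 1003.0], [12.72, 220.43, 905.0], [12.82, 225.69, 822.0], [12.92, 228.64, 751.0], [13.02, 229.36, 739.0], [13.12, 228.13, 760.0], [13.22, 224.39, 838.0], [13.32, 218.69, 934.0], [13.42, 210.69, 1033.0], [13.52, 201.55, 1107.0], [13.62, 192.42, 1155.0], [13.72, 184.86, 1164.0], [13.82, 180.42, 1162.0], [13.92, 179.86, 1161.0], [14.02, 183.17, 1161.0], [14.12, 189.86, 1155.0], [14.22, 198.72, 1127.0], [14.32, 208.08, 1058.0], [14.42, 216.47, 961.0], [14.52, 222.82, 864.0], [14.62, 227.06, 794.0], [14.72, 229.08, 741.0], [14.82, 229.0, 743.0], [14.92, 226.65, 789.0], [15.02, 222.09, 883.0], [15.12, 215.25, 975.0]]
{'a': np.float64(-0.05285762186861996), 'b': np.float64(-0.27888761858189176), 'off': np.float64(-8.685874730367221), 'w': np.float64(3.5776433487474906), 'A': np.float64(0.2838524827932367), 'rms': np.float64(0.16668833859187), 't0': np.float64(12.6167)} 15.2167
```

```bash
python3 - <<'E'
from h import *
B=[476.1,222.8]
wait(16.515-.3-.05-get_obs()["t"])
t1=get_obs()["t"]; move_l([*B,290],speed=220/.6); o=get_obs(); print(t1,o["t"],o["tcp_pos"])
d,im=watch(22); np.save("d3.npy",d); print(d[:,2].round(1).tolist()); print(swing(d,o["tcp_pos"],91.8,3.57),get_obs()["t"])
E
```

```text
16.1667 16.9167 [475.73760147 223.13128968 289.71999641]
[155.3, 155.1, 154.8, 153.7, 152.3, 150.7, 149.3, 148.0, 147.2, 146.8, 147.2, 148.0, 149.1, 150.6, 152.0, 153.4, 154.5, 155.0, 155.1, 154.8, 153.9, 152.9]
{'a': np.float64(-0.05361868346324781), 'b': np.float64(-0.004823926197164088), 'off': np.float64(-7.018160397463737), 'w': np.float64(3.5700009999999995), 'A': np.float64(0.05383524384905905), 'rms': np.float64(0.11503534102599931), 't0': np.float64(16.9167)} 19.1167
```

```bash
python3 - <<'E'
from h import *
B=np.array([476.1,222.8]); yb=np.radians(91.8);u=np.array([np.cos(yb),np.sin(yb)])
wait(20.26-get_obs()["t"]); move_l([*(B+20.4*u),290],speed=68)
wait(21.14-get_obs()["t"]); move_l([*B,290],speed=68)
move_l([*B,190],speed=70)
o=get_obs(); im=get_image("top"); cv2.imwrite("pics/t4.png",im[:,:,::-1]); print(o["t"],o["tcp_pos"],o["ee_rot"],o["grip_width"])
d,im=watch(20); np.save("d4.npy",d); cv2.imwrite("pics/s4.png",im[:,:,::-1]); print(d[:,2].round(1).tolist()); print(swing(d,o["tcp_pos"],91.8,3.57),get_obs()["t"])
E
```

```text
23.1667 [476.63077056 222.96843763 190.75977745] [ 1.79921324e+02 -2.24258845e-02  9.18002872e+01] 27.521430031095612
[193.0, 192.9, 192.9, 192.8, 192.8, 192.9, 193.0, 193.1, 193.3, 193.4, 193.6, 193.7, 193.8, 193.7, 193.7, 193.7, 193.6, 193.4, 193.3, 193.2]
{'a': np.float64(0.0013327009963096871), 'b': np.float64(0.0069411739690589), 'off': np.float64(-6.173545164247975), 'w': np.float64(3.569999), 'A': np.float64(0.007067955009357778), 'rms': np.float64(0.08136202848080146), 't0': np.float64(23.2167)} 25.2167
```

View pics/t4.png

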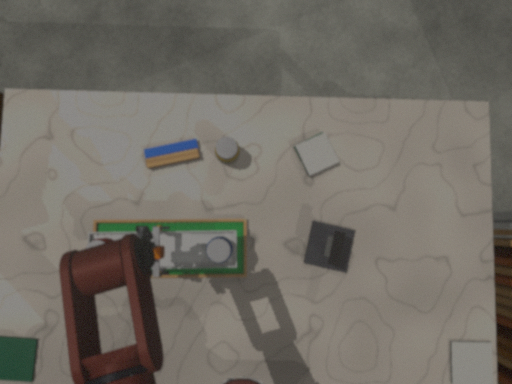

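View pics/s4.png

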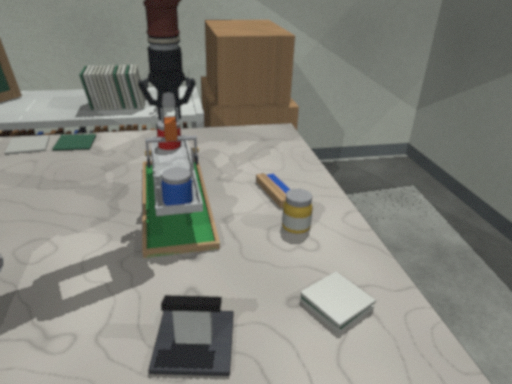

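The tray now hangs almost still, with a swing of about 0.007 rad. Before lowering it I'll overlay the predicted tray and bay outlines on both views.

```bash
python3 - <<'E'
from h import *
yb=np.radians(91.8);u=np.array([np.cos(yb),np.sin(yb),0]);v=np.array([-u[1],u[0],0]);z=np.array([0,0,1.])
tcp=np.array([476.4,222.9,190.5]); O=tcp+z*(18.7-121); B=np.array([476.1,222.8,8])
outs=[]
for n,f,crop in(("top","t4",(85,200,175,85)),("side","s4",(125,120,110,145))):
    C=cam(n); im=cv2.imread(f"pics/{f}.png"); x,y,w,h=crop; s=4
    im=cv2.resize(im[y:y+h,x:x+w],None,fx=s,fy=s,interpolation=cv2.INTER_CUBIC)
    P=lambda X:tuple(int(q) for q in (proj(C,X)-[x-.5,y-.5])*s)
    for o,L,W,hh,c in((O,200,50,20,(0,0,255)),(B,217,77,0,(255,0,255))):
        cv2.polylines(im,[np.array([P(o+a*L*u+b*W*v+hh*z) for a,b in((1,1),(1,-1),(-1,-1),(-1,1))])],True,c,1)
    cv2.polylines(im,[np.array([P(O-155*u+34*(np.cos(a)*u+np.sin(a)*v)+76*z) for a in np.linspace(0,6.28,30)])],True,(0,255,255),1)
    cv2.imwrite(f"pics/ov_{n}.png",im)
E
```

```text
(no output)
```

View pics/ov_top.png

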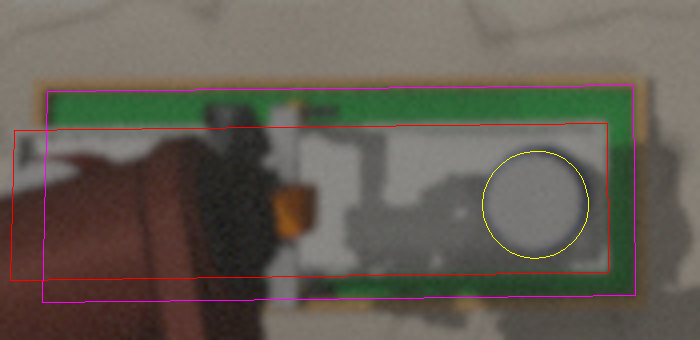

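View pics/ov_side.png

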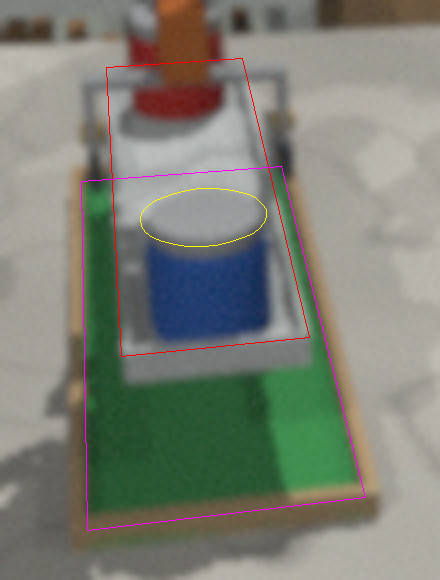

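The overlays match: the tray sits centred and parallel over the bay, with its near end at about row 355 and the bay rim outline all around it. I'll finish the hold, lower it and release.

```bash
python3 - <<'E'
from h import *
B=[476.1,222.8]
wait(1.6)
move_l([*B,122],speed=35); 
d,im=watch(8); print(d[:,2].round(1).tolist()); 
f=lambda: np.mean([(wait(.02),get_obs()["wrist_force"][2])[1] for _ in range(5)])
f0=f(); z=122; print(get_obs()["t"],get_obs()["tcp_pos"],f0)
while z>104:
    z-=1.5; move_l([*B,z],speed=20); g=f(); print(z,round(g-f0,2),end="; ")
    if g-f0>3.5: break
o=get_obs(); im=get_image("side"); cv2.imwrite("pics/s5.png",im[:,:,::-1]); print(o["t"],o["tcp_pos"],o["wrist_force"])
E
```

```text
[219.1, 219.1, 219.3, 219.4, 219.5, 219.6, 219.7, 219.7]
29.7917 [476.10679911 222.79515071 122.00451998] -8.208218118853155
120.5 -0.58; 119.0 -0.52; 117.5 -0.23; 116.0 -0.16; 114.5 -0.47; 113.0 -0.56; 111.5 -0.78; 110.0 -0.46; 108.5 8.35; 32.7917 [476.38158839 223.06274613 109.57914544] [-3.16619447 -0.33157862  0.76154835]
```

```bash
python3 - <<'E'
from h import *
o=get_obs(); grip(60); wait(.2); p=get_obs(); print(p["t"],p["wrist_force"],p["grip_force"])
move_l([476.1,222.8,260],speed=90); goto([300,300,380],[180,0,91.8]); wait(1)
o=get_obs(); print(o["t"],o["wrist_force"])
a=get_image("top"); b=get_image("side"); cv2.imwrite("pics/fin.png",cv2.resize(np.hstack([a,b]),(800,300))[:,:,::-1])
E
```

```text
33.4583 [ 0.52896218 -0.37214726  0.46572493] 0.0
37.2 [-0.56603133  0.51126936 -1.09073417]
```

View pics/fin.png

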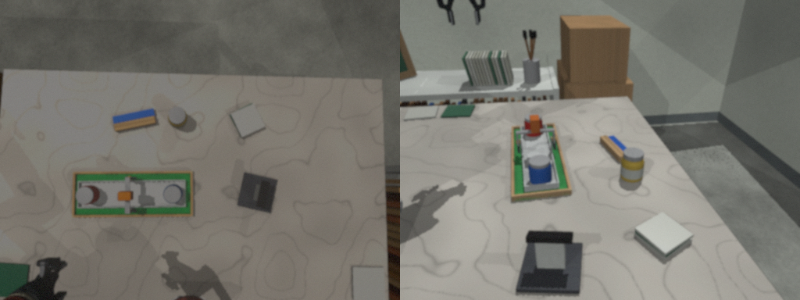

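The tray lies flat and centred in the bay, at about (132,195) in the top half, with the gripper clear. The jar, tiles and squeegee haven't moved.

```bash
python3 -c "
from station import *
print(sign_off())"
```

```text
the job is handed in; nothing more can be done
None
```

The tray hung nearly still over the bay (about 0.007 rad of swing) for over three seconds, then was lowered flat and centred into it, released and handed in at about 37 s; `sign_off()` returned no verdict.

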